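# Fill the paint-finish sample caddy with its round knobs

## Task

Fill the finish-sample caddy: put each of the four painted round drawer knobs into the well whose floor is painted its own colour, set down gently, standing upright on its foot, flat on the floor of the well. The oblong bar pulls in the same red and blue paint do not belong to this set: leave them lying where they are.

Things in the scene. Friction and masses are not known exactly. Their poses are not given: they have to be found in the camera images.
- knob_red_mid (a point): centre (half-way up) of the loose ROUND drawer knob painted red: a stout wooden knob standing on its foot on the bench (z = 0), from above a plain red disc, 40 mm across and 38 mm tall, about 35 g. Its side is a straight cylinder from 5 mm below to 13 mm above this point; its foot is 32 mm across. z is its axis, up. It starts with about 30 mm free all round.
- knob_blue_mid (a point): centre (half-way up) of the loose ROUND drawer knob painted blue: a stout wooden knob standing on its foot on the bench (z = 0), from above a plain blue disc, 40 mm across and 38 mm tall, about 35 g. Its side is a straight cylinder from 5 mm below to 13 mm above this point; its foot is 32 mm across. z is its axis, up. It starts with about 30 mm free all round.
- knob_green_mid (a point): centre (half-way up) of the loose ROUND drawer knob painted green: a stout wooden knob standing on its foot on the bench (z = 0), from above a plain green disc, 40 mm across and 38 mm tall, about 35 g. Its side is a straight cylinder from 5 mm below to 13 mm above this point; its foot is 32 mm across. z is its axis, up. It starts with about 30 mm free all round.
- knob_white_mid (a point): centre (half-way up) of the loose ROUND drawer knob painted white: a stout wooden knob standing on its foot on the bench (z = 0), from above a plain white disc, 40 mm across and 38 mm tall, about 35 g. Its side is a straight cylinder from 5 mm below to 13 mm above this point; its foot is 32 mm across. z is its axis, up. It starts with about 30 mm free all round.
- pull_red_mid (a point): centre (half-way up) of the loose OBLONG bar pull painted the same red as a knob: a straight bar 64 mm long (its x), 24 mm wide (its y), 38 mm tall on two feet. It does not belong in the caddy.
- pull_blue_mid (a point): centre (half-way up) of the loose OBLONG bar pull painted the same blue as a knob: a straight bar 64 mm long (its x), 24 mm wide (its y), 38 mm tall on two feet. It does not belong in the caddy.
- well_red: fixed square well of the caddy with a red floor and plywood walls. Origin under its centre, 6 mm above the bench; floor 6 mm and rim 34 mm above the origin; inside 98 x 98 mm, walls 4 mm thick, square to its x and y, z up. The four wells stand close together, two by two, in a dark wooden caddy 228 mm square and 30 mm high.
- well_blue: fixed square well of the caddy with a blue floor and plywood walls. Origin under its centre, 6 mm above the bench; floor 6 mm and rim 34 mm above the origin; inside 98 x 98 mm, walls 4 mm thick, square to its x and y, z up. The four wells stand close together, two by two, in a dark wooden caddy 228 mm square and 30 mm high.
- well_green: fixed square well of the caddy with a green floor and plywood walls. Origin under its centre, 6 mm above the bench; floor 6 mm and rim 34 mm above the origin; inside 98 x 98 mm, walls 4 mm thick, square to its x and y, z up. The four wells stand close together, two by two, in a dark wooden caddy 228 mm square and 30 mm high.
- well_white: fixed square well of the caddy with a white floor and plywood walls. Origin under its centre, 6 mm above the bench; floor 6 mm and rim 34 mm above the origin; inside 98 x 98 mm, walls 4 mm thick, square to its x and y, z up. The four wells stand close together, two by two, in a dark wooden caddy 228 mm square and 30 mm high.
Not all that is in view belongs to the job. What is meant by the part that bears knob_white_mid is not purple, and is the larger of those in its own colour.

How it is judged (in metres and radians):
At the end, for the whole second after the job is handed in: Each of the four knobs stands upright (within 0.2 rad) on the floor of the well of its own colour, at rest (under 0.02 m/s), its centre within 34 mm of the well's centre along each side and 18 to 32 mm above the well's origin; both bar pulls lie at rest within 20 mm of where they started (x of knob_red_mid in the frame of well_red between -0.034 and 0.034 m and y of knob_red_mid in the frame of well_red between -0.034 and 0.034 m and z of knob_red_mid in the frame of well_red between 0.018 and 0.032 m and angle between each of knob_red_mid, knob_blue_mid, knob_green_mid, knob_white_mid's own z axis and vertical below 0.2 rad and linear speed of each of knob_red, knob_blue, knob_green, knob_white, pull_red, pull_blue below 0.02 m/s and angular speed of each of knob_red, knob_blue, knob_green, knob_white below 0.3 rad/s and x of knob_blue_mid in the frame of well_blue between -0.034 and 0.034 m and y of knob_blue_mid in the frame of well_blue between -0.034 and 0.034 m and z of knob_blue_mid in the frame of well_blue between 0.018 and 0.032 m and x of knob_green_mid in the frame of well_green between -0.034 and 0.034 m and y of knob_green_mid in the frame of well_green between -0.034 and 0.034 m and z of knob_green_mid in the frame of well_green between 0.018 and 0.032 m and x of knob_white_mid in the frame of well_white between -0.034 and 0.034 m and y of knob_white_mid in the frame of well_white between -0.034 and 0.034 m and z of knob_white_mid in the frame of well_white between 0.018 and 0.032 m and distance of each of pull_red_mid, pull_blue_mid from where it was at the start of the episode below 0.02 m); the robot touches nothing.
It fails at once if a knob is dropped or thrown into its well (faster than 0.7 m/s, as after a fall of 25 mm) ((x of knob_red_mid in the frame of well_red between -0.045 and 0.045 m and y of knob_red_mid in the frame of well_red between -0.045 and 0.045 m and z of knob_red_mid in the frame of well_red below 0.05 m and linear speed of knob_red above 0.7 m/s) or (x of knob_blue_mid in the frame of well_blue between -0.045 and 0.045 m and y of knob_blue_mid in the frame of well_blue between -0.045 and 0.045 m and z of knob_blue_mid in the frame of well_blue below 0.05 m and linear speed of knob_blue above 0.7 m/s) or (x of knob_green_mid in the frame of well_green between -0.045 and 0.045 m and y of knob_green_mid in the frame of well_green between -0.045 and 0.045 m and z of knob_green_mid in the frame of well_green below 0.05 m and linear speed of knob_green above 0.7 m/s) or (x of knob_white_mid in the frame of well_white between -0.045 and 0.045 m and y of knob_white_mid in the frame of well_white between -0.045 and 0.045 m and z of knob_white_mid in the frame of well_white below 0.05 m and linear speed of knob_white above 0.7 m/s)).
It fails at once if a bar pull is shifted by more than 30 mm (distance of any of pull_red_mid, pull_blue_mid from where it was at the start of the episode above 0.03 m).
It also fails if it takes over 96 s, if anything falls off the work surface, if the arm or the gripper's body presses on something with over 40 N, if the wrist force passes 120 N, or if a joint passes its speed limit or range.

## Robot

A 6-joint arm with a two-finger parallel gripper is mounted at the origin on the work surface. World frame = base frame: x ahead of the robot, y to its left, z up, the work surface at z = 0. Lengths are in m, angles in degrees, forces in N, time in s.
With the tool pointing down it reaches from about 0.325 to 0.775 m from the base axis. Payload 9.3 kg.
Tool frame: the origin (TCP) lies on the centre line of the jaws, within the pads' length; the fingertips stand 17 mm ahead of it and the grasp point (between the pads) lies 2 mm behind it; z points along the fingers, y is the line along which they close (so a half turn about z gives the same grasp; the last joint's range is limited). The gripper opens to 85 mm and grips with 20 to 120 N. Pads are 22 mm wide; open, the fingers measure 114 mm over their backs; the gripper's body (76 mm by 85 mm) begins 54 mm behind the grasp point. The pads swing forward as they close: fully open they stand 13 mm farther back than shut.
Start: joints at [-81.394, 14.817, 1.232, 76.415, 0, 81.257], TCP at [0.164, -0.525, 0.22] pointing down, gripper open.
Joint ranges: [-174.27, 174.27], [-52.1, 104.24], [-59.71, 78.15], [-110.17, 111.67], [-87.03, 83.33], [-180, 180]. Speed limits (degrees/s): [127.2, 127.2, 159.86, 180, 180, 180].

## Interface

Orientations are given as [roll, pitch, yaw] about the fixed x, y, z axes, in that order (R = Rz(yaw) Ry(pitch) Rx(roll)).
In Python, from bench import * gives the robot as it stands. Calls block until the motion is done:
- move_pose(position, orientation): joint-space move of the TCP to a pose.
- servo_line(position, orientation=None, rate=0.15, threshold=None): straight line of the TCP; orientation=None keeps the orientation; rate is the mean speed in m/s. With threshold (N) it stops when the force on the tool has changed by that much, and returns True; else False.
- move_j(angles): joint-space move.
- grip(opening, effort=None): finger opening in m; effort is the grip in N (None keeps the last); returns when the fingers have stopped.
- wait(seconds).
- ik(position, orientation): joint angles nearest the present ones, or None.
- state(): the state.
- get_image(name): name is "side" or "top"; returns a dict with "pixels" (400x640x3 uint8, red, green, blue), "mtx" (3x3 intrinsics, pixels), "dist" ([k1, k2, p1, p2, k3] as OpenCV has them; the pictures are not rectified), "R" (3x3) and "t" (3): a world point X has camera coordinates R X + t. Camera axes: x right, y down, z forward; pixel columns grow to the right and rows downward; lengths in m; the calibration is good to about 2 mm. A picture is of the moment at which its call begins. There is no depth.
A pose or a line that the arm cannot do raises Unreachable and nothing moves.
- close_job(): hands the job in; it is judged then, once.
The state is a dict: "t": time; "qpos": joint angles; "qvel": joint speeds; "effort": joint torques, N m; "eef_pos": TCP position; "tool_rot": TCP orientation; "ft_force": force on the tool from outside, world axes, zero at the start; "wrist_torque": the same for the moment, N m; "gripper_width": finger opening in m; "grasp_force": force on a finger pad.
Only numpy, scipy, OpenCV 4.12 (cv2) and the standard library are available. Lean on these libraries where they do the work, as an engineer would, in place of code of your own. Each camera call takes 0.05 s, during which the arm holds its last target. There are 200 camera calls.

## Working session

There is one attempt and no reset: what is moved stays moved. The work goes in short steps, each a Python script; the robot and the scene stay as the last script left them, time stands still between calls to the robot, and variables do not carry over. Pictures are saved under pics/ and viewed, at most 14 in all, crops included, and the job is handed in when it is done.

```bash
mkdir -p pics; python3 - <<'E'
from bench import *
import cv2
for n in ("top","side"):
    im=get_image(n); cv2.imwrite(f"pics/{n}0.png",im["pixels"][:,:,::-1])
    print(n,im["mtx"],im["dist"],im["R"],im["t"])
s=state();print(s["t"],s["eef_pos"],s["tool_rot"],s["gripper_width"])
E
```

```text
top [[420.87679223   0.         315.25639351]
 [  0.         420.87679223 193.30693652]
 [  0.           0.           1.        ]] [0.01377006 0.         0.         0.         0.        ] [[-0.00755912 -0.99996988 -0.00176027]
 [-0.99892336  0.00763176 -0.04575893]
 [ 0.04577099  0.00141247 -0.99895096]] [-0.02500821  0.51044924  0.84367972]
side [[387.27230922   0.         315.99658711]
 [  0.         387.27230922 196.61007929]
 [  0.           0.           1.        ]] [-0.05582321  0.          0.          0.          0.        ] [[ 0.9996327  -0.02232613 -0.01536263]
 [-0.02455144 -0.50599903 -0.86218455]
 [ 0.01147576  0.86224505 -0.50636132]] [-0.51049168  0.04025726  1.00796472]
0.1 [ 0.16397859 -0.52472244  0.2199188 ] [-1.79932263e+02 -1.30949355e-02  1.73489308e+01] 0.08508260647582058
```

View pics/top0.png

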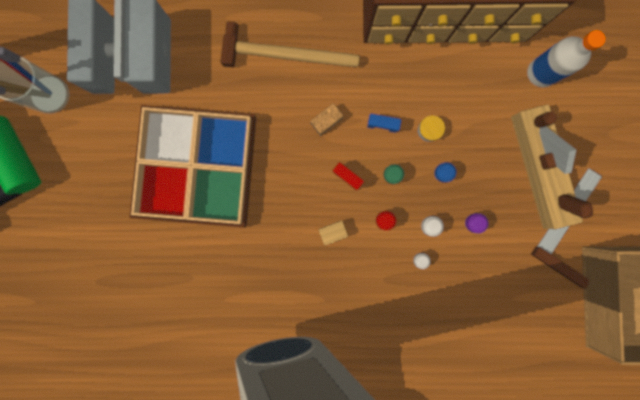

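View pics/side0.png

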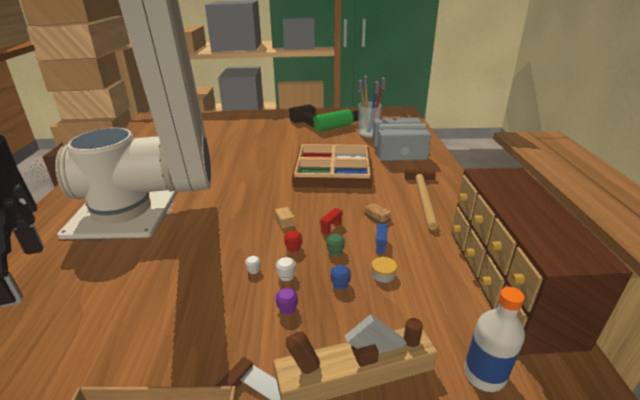

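The top view shows the four knobs at red (386,220), green (394,174), blue (445,172) and white (432,226), with a smaller white decoy at (422,261) and a purple one at (477,223). The bar pulls are at (348,176) and (384,122). The wells are white (170,135), blue (222,140), red (164,190) and green (216,194).

```bash
cat > h.py <<'E'
from bench import *
import cv2, numpy as np
SEEDS=dict(red=(386,220),green=(394,174),blue=(445,172),white=(432,226),purple=(477,223),yellow=(432,128),small=(422,261),
 pull_red=(348,176),pull_blue=(384,122),w_white=(170,135),w_blue=(222,140),w_red=(164,190),w_green=(216,194))
def ray(im,uv,z):
    n=cv2.undistortPoints(np.float32([[uv]]),im["mtx"],im["dist"])[0,0]
    R,t=np.array(im["R"]),np.array(im["t"]); c=-R.T@t; d=R.T@np.r_[n,1]
    return c+d*(z-c[2])/d[2]
def blob(im,seed):
    p=cv2.cvtColor(np.ascontiguousarray(im["pixels"]),cv2.COLOR_RGB2LAB); m=np.zeros((402,642),np.uint8)
    cv2.floodFill(p,m,seed,0,(45,22,22),(60,22,22),cv2.FLOODFILL_FIXED_RANGE|cv2.FLOODFILL_MASK_ONLY|(255<<8)|4)
    c,_=cv2.findContours(m[1:-1,1:-1],cv2.RETR_EXTERNAL,cv2.CHAIN_APPROX_NONE)
    return cv2.minAreaRect(max(c,key=cv2.contourArea)), int((m==255).sum())
E
python3 - <<'E'
from h import *
im=get_image("top")
for k,s in SEEDS.items():
    r,a=blob(im,s); z=.012 if k[0:2]=="w_" else .028
    print(k,np.round(r[0],1),np.round(r[1],1),round(r[2]),a,np.round(ray(im,r[0],z),4))
E
```

```text
red [385.5 220.5] [17. 19.] 90 287 [ 0.4544 -0.168   0.028 ]
green [393.5 174. ] [18. 19.] 90 312 [ 0.5469 -0.1854  0.028 ]
blue [445. 172.] [18. 20.] 90 313 [ 0.5501 -0.288   0.028 ]
white [432.  226.5] [17. 18.] 90 269 [ 0.4418 -0.2599  0.028 ]
purple [476.5 223. ] [18. 21.] 90 326 [ 0.4482 -0.348   0.028 ]
yellow [432.  126.5] [25. 24.] 90 511 [ 0.6417 -0.2639  0.028 ]
small [421.3 261.3] [13.4 12.7] 45 158 [ 0.3735 -0.2373  0.028 ]
pull_red [347.7 175.7] [31.7 11.8] 38 373 [ 0.5441 -0.094   0.028 ]
pull_blue [384.1 122.2] [31.8 13.1] 11 393 [ 0.6512 -0.1682  0.028 ]
w_white [169.2 137.2] [45.8 49. ] 6 1519 [0.6271 0.2684 0.012 ]
w_blue [221.9 141.3] [43.9 44.8] 5 1954 [0.618  0.1609 0.012 ]
w_red [163.9 189.6] [42.1 46.9] 6 1935 [0.52   0.2783 0.012 ]
w_green [216.8 194.3] [45.2 47.6] 5 2131 [0.5096 0.171  0.012 ]
```

The measurements hold up: the discs are about 40 mm, the well pitch is about 107 mm, and everything is in reach. I'll start with red, then check it.

```bash
cat >> h.py <<'E'
KNOB=dict(red=(.4544,-.168),green=(.5469,-.1854),blue=(.5501,-.288),white=(.4418,-.2599))
WELL=dict(red=(.520,.274),green=(.509,.168),blue=(.618,.158),white=(.627,.264))
ZP=.024
def yaw_for(points):  # closing line along world x, or the half turn of it
    for y in (90,-90):
        if all(ik([*p,z],[180,0,y]) is not None for p in points for z in (ZP,.13)): return y
def carry(c):
    k,w=KNOB[c],WELL[c]; y=yaw_for([k,w]); o=[180,0,y]
    print(c,"yaw",y)
    grip(.060,30)
    move_pose([*k,.12],o); servo_line([*k,ZP],rate=.12)
    grip(.02,30); s=state(); print("width",s["gripper_width"],s["grasp_force"])
    if s["gripper_width"]<.036: return False
    servo_line([*k,.13],rate=.2)
    move_pose([*w,.13],o)
    print("width",state()["gripper_width"])
    servo_line([*w,ZP+.022],rate=.12)
    print("touch",servo_line([*w,ZP+.0105],rate=.03,threshold=4),state()["eef_pos"])
    grip(.056); servo_line([*w,.13],rate=.2); print("t",state()["t"])
    return True
E
python3 - <<'E'
from h import *
carry("red")
move_pose([.5469,-.1,.2],[180,0,90 if state()["tool_rot"][2]>0 else -90])
for n in ("top","side"):
    cv2.imwrite(f"pics/{n}1.png",get_image(n)["pixels"][:,:,::-1])
E
```

```text
red yaw 90
width 0.02000397881726988 21.15688401652733
```

```bash
python3 - <<'E'
import cv2
a=cv2.imread("pics/top1.png")[60:300,250:550];cv2.imwrite("pics/top1c.png",cv2.resize(a,None,fx=2.5,fy=2.5,interpolation=cv2.INTER_CUBIC))
a=cv2.imread("pics/side1.png")[130:330,200:440];cv2.imwrite("pics/side1c.png",cv2.resize(a,None,fx=3,fy=3,interpolation=cv2.INTER_CUBIC))
from bench import *
s=state();print(s["eef_pos"],s["gripper_width"],s["grasp_force"],s["ft_force"],s["t"])
E
```

```text
[ 0.54576316 -0.10038974  0.19823485] 0.02009512451622525 0.0 [-0.24704695 -0.2234729  -0.78239589] 4.6167
```

View pics/top1c.png

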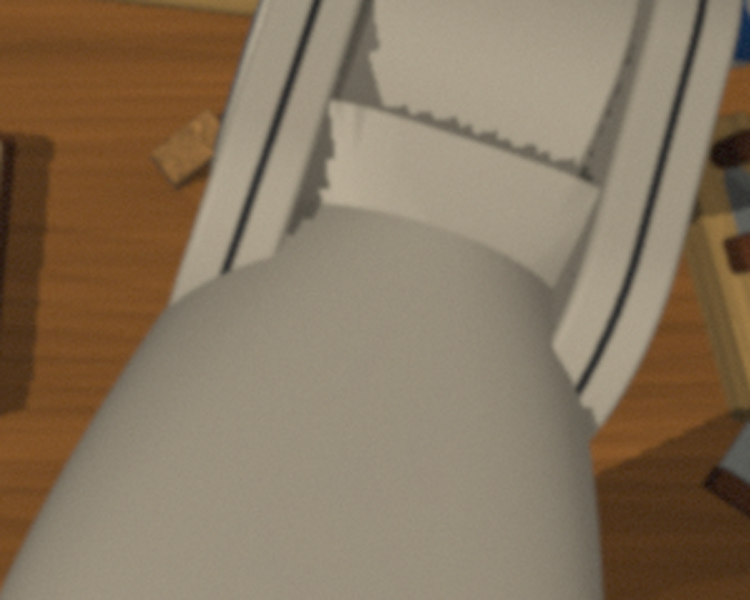

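View pics/side1c.png

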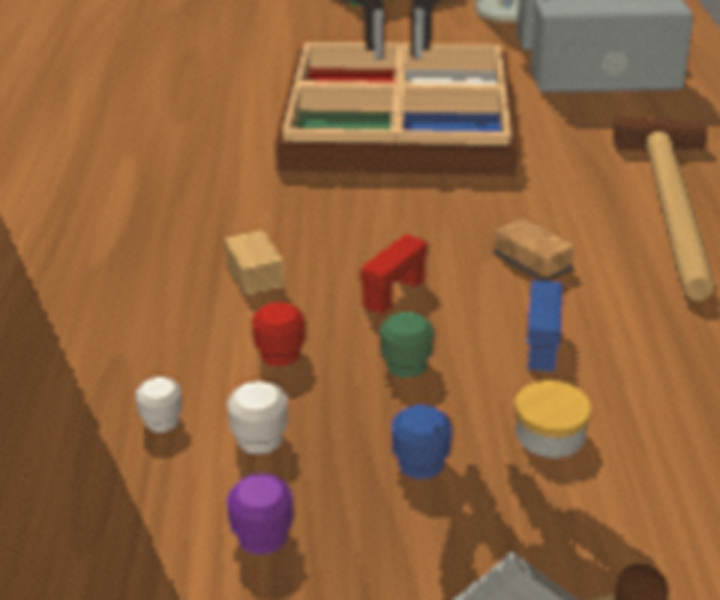

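Red still stands, so the jaws closed to 20 mm on nothing. I'll check my position against the side view, using the first picture and the current one.

```bash
python3 - <<'E'
from h import *
im=get_image("side"); R,t=np.array(im["R"]),np.array(im["t"])
pr=lambda X:np.round(cv2.projectPoints(np.float32([X]),cv2.Rodrigues(R)[0],t,im["mtx"],im["dist"])[0].ravel(),1)
old=dict(im,pixels=cv2.imread("pics/side0.png")[:,:,::-1])
for k,s in dict(red=(292,240),green=(335,243),blue=(340,277),white=(286,268)).items():
    r0=blob(old,s)[0]; r1=blob(im,s)[0]
    print(k,pr([*KNOB[k],.019]),np.round(r0[0],1),np.round(r1[0],1),r1[1])
print("cam",-R.T@t,"tcp",pr(state()["eef_pos"]))
E
```

```text
red [292.2 240.6] [292.5 240.5] [292.  240.5] (21.0, 18.0)
green [334.3 244.4] [335. 244.] [335. 244.] (22.0, 18.0)
blue [339.3 276.3] [339.5 277. ] [339.5 277. ] (24.0, 19.0)
white [284.6 268.3] [283.6 267.9] [283.6 267.9] (19.779918670654297, 24.17545509338379)
cam [ 0.49972538 -0.86013976  0.53726104] tcp [332.1 152.9]
```

```bash
python3 - <<'E'
from h import *
k=KNOB["red"]
def p(l): s=state();print(l,round(s["t"],2),np.round(s["eef_pos"],4),np.round(s["tool_rot"],1),round(s["gripper_width"],4),round(s["grasp_force"],1),np.round(s["ft_force"],1))
grip(.06,30);p("open")
move_pose([*k,.12],[180,0,90]);p("above")
print(servo_line([*k,ZP],rate=.12));p("down")
im=get_image("side")["pixels"][150:300,200:400,::-1];cv2.imwrite("pics/down.png",cv2.resize(im,None,fx=3.5,fy=3.5,interpolation=cv2.INTER_CUBIC))
E
```

```text
open 5.13 [ 0.5469 -0.1001  0.2   ] [-180.   -0.   90.] 0.06 0.0 [-0.1  0.1 -0.2]
above 5.75 [ 0.4546 -0.1683  0.1204] [180.    0.   89.9] 0.0601 0.0 [0.5 0.6 0.4]
False
down 6.7 [ 0.455  -0.1681  0.0246] [180.   0.  90.] 0.0599 0.0 [-0.4 -0.4  0.7]
```

View pics/down.png

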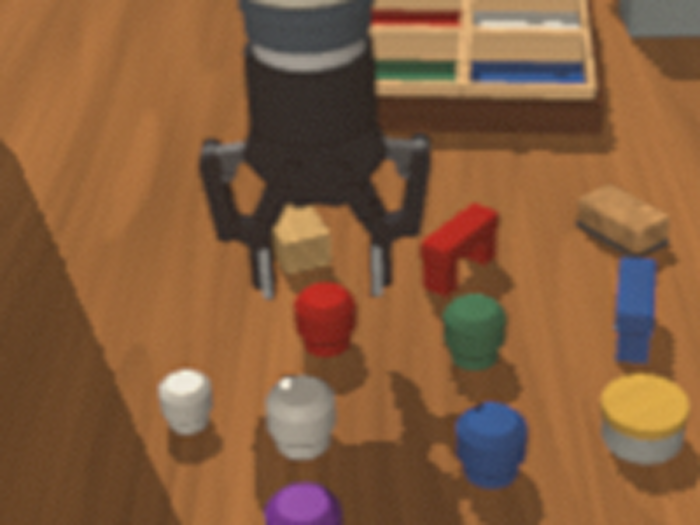

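The finger tips appear at about (276,234) and (308,234) in the side image. That is about 9 px above where they should be, so the tool is either about 25 mm too high or about 40 mm too far back. The top view should tell which.

```bash
python3 - <<'E'
from h import *
i=get_image("top"); im=i["pixels"][60:300,290:530,::-1];cv2.imwrite("pics/down_t.png",cv2.resize(im,None,fx=2.5,fy=2.5,interpolation=cv2.INTER_CUBIC))
R,t=np.array(i["R"]),np.array(i["t"])
for z in (.0246,.08,.15,.25): print(z,cv2.projectPoints(np.float32([[.455,-.168,z]]),cv2.Rodrigues(R)[0],t,i["mtx"],i["dist"])[0].ravel())
print(-R.T@t)
E
```

```text
0.0246 [385.21    220.14993]
0.08 [390.09766 220.68459]
0.15 [397.35788 221.47891]
0.25 [410.60123 222.92825]
[ 0.47109457 -0.03009476  0.86610825]
```

View pics/down_t.png

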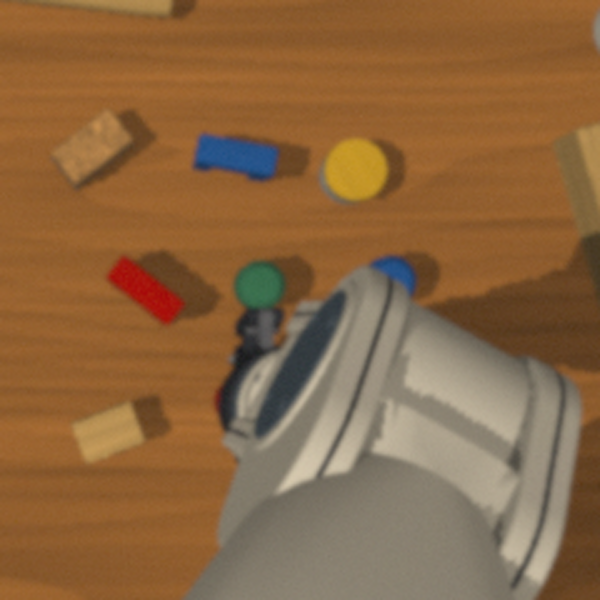

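The finger line falls on y ≈ -0.168, so the tool stands too high rather than off sideways. I'll find the bench by touch around the red knob.

```bash
python3 - <<'E'
from h import *
k=KNOB["red"]
def p(l): s=state();print(l,round(s["t"],2),np.round(s["eef_pos"],4),round(s["gripper_width"],4),round(s["grasp_force"],1),np.round(s["ft_force"],1))
grip(.052)
for z in (.012,.004,-.004,-.012,-.020):
    try: hit=servo_line([*k,z],rate=.025,threshold=4)
    except Unreachable as e: print("unreachable",z,e); break
    p(hit)
    if hit: break
im=get_image("side")["pixels"][150:300,200:400,::-1];cv2.imwrite("pics/down2.png",cv2.resize(im,None,fx=3.5,fy=3.5,interpolation=cv2.INTER_CUBIC))
E
```

```text
False 7.68 [ 0.4544 -0.168   0.0119] 0.0525 0.0 [ 0.2 -0.2 -0.7]
False 8.15 [ 0.4543 -0.1679  0.0039] 0.0522 0.0 [ 1.1  0.7 -0.2]
False 8.62 [ 0.4543 -0.1679 -0.0042] 0.052 0.0 [ 0.6  0.3 -0.2]
False 9.08 [ 0.4543 -0.1679 -0.0122] 0.0518 0.0 [-0.1 -0.1 -0.5]
True 9.32 [ 0.4547 -0.1682 -0.0142] 0.0521 3.7 [-0.9  0.1  7.3]
```

View pics/down2.png

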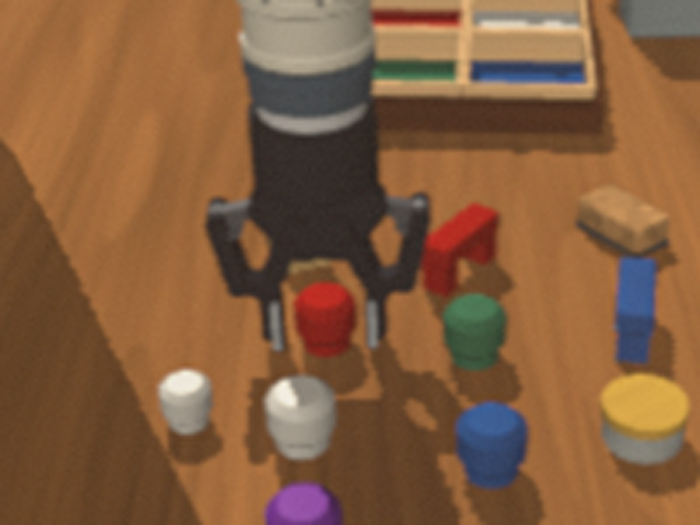

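The tips touch the bench at a reported z of -0.014, and the jaws are centred on the knob. The tool really does sit about 25–30 mm higher than its nominal frame says. I'll correct the grasp height to z = -0.004.

```bash
sed -i 's/^ZP=.024/ZP=-.004/; s/    if s\["gripper_width"\]<.036: return False/    if not .036<s["gripper_width"]<.044: servo_line([*k,.12]); return False/' h.py
python3 - <<'E'
from h import *
k=KNOB["red"]; servo_line([*k,ZP],rate=.03)
E
sed -i 's/    move_pose(\[\*k,.12\],o); servo_line/    if abs(state()["eef_pos"][2]-ZP)>.005: move_pose([*k,.12],o)\n    servo_line/; s/grip(.060,30)/grip(.056,30)/' h.py
python3 - <<'E'
from h import *
carry("red")
im=get_image("side")["pixels"][120:320,200:440,::-1];cv2.imwrite("pics/s2.png",cv2.resize(im,None,fx=3,fy=3,interpolation=cv2.INTER_CUBIC))
E
```

```text
red yaw 90
width 0.03893034106454211 30.006737031508237
width 0.03902448820946657
touch True [0.52042484 0.27407413 0.00808215]
t 15.6167
```

View pics/s2.png

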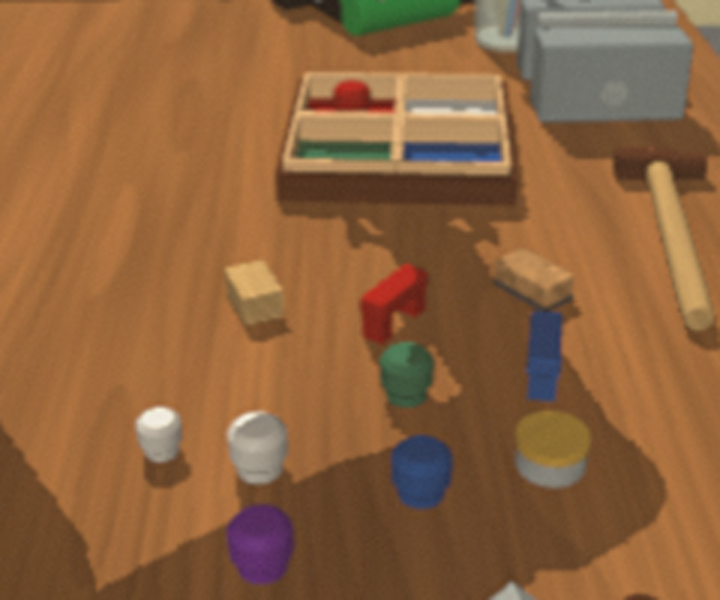

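Red stands centred in its well at crop (352,95), touching down exactly 12 mm above the grasp height. Now the other three.

```bash
python3 - <<'E'
from h import *
for c in ("green","blue","white"):
    if not carry(c): print("FAILED",c); break
move_pose([.33,-.35,.25],[180,0,90])
im=get_image("top")
cv2.imwrite("pics/t3.png",im["pixels"][:,:,::-1])
im=get_image("side")["pixels"][120:320,200:440,::-1];cv2.imwrite("pics/s3.png",cv2.resize(im,None,fx=3,fy=3,interpolation=cv2.INTER_CUBIC))
E
```

```text
green yaw 90
width 0.038746713148684796 30.03205105662346
width 0.0386877156578466
touch True [0.50940174 0.16812937 0.00859129]
t 23.7083
blue yaw 90
width 0.0386553485871708 30.40028477764281
width 0.03863041561885489
touch True [0.61837123 0.15808208 0.0086077 ]
t 32.0583
white yaw 90
width 0.03889974234790999 29.897879945347086
width 0.039063614190081454
touch True [0.62737728 0.26414202 0.00860413]
t 40.7417
```

View pics/t3.png

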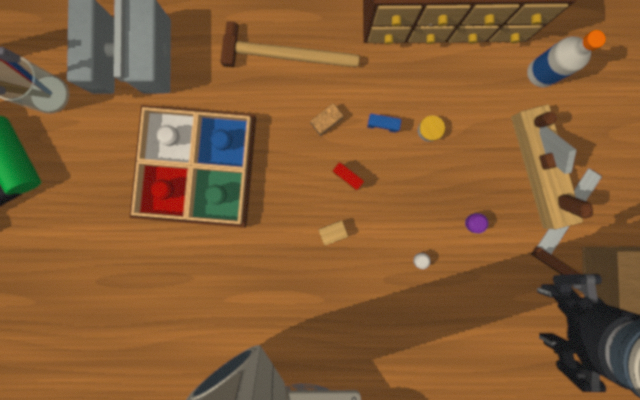

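View pics/s3.png

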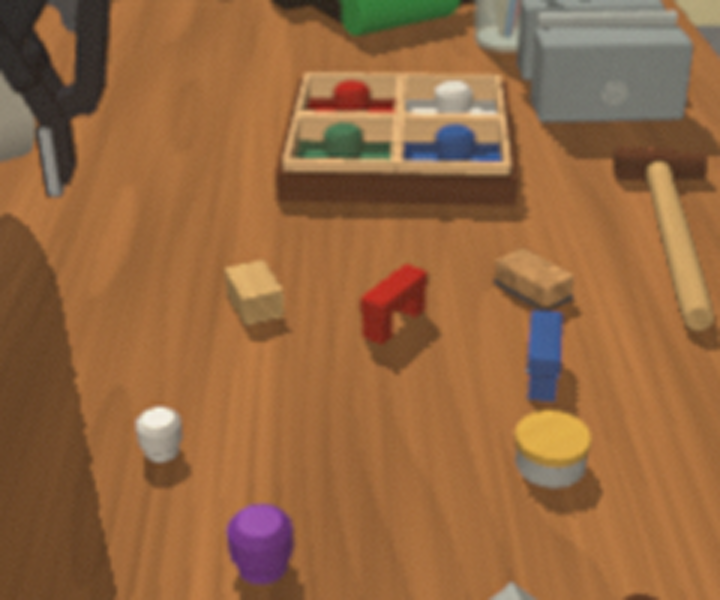

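All four knobs stand centred and upright in their own wells: white (168,135), blue (222,139), red (161,188) and green (215,193). The pulls are unmoved at (348,176) and (384,122), and the arm is clear.

```bash
python3 -c "
from bench import *
wait(.5); print(close_job())"
```

```text
the job is handed in; nothing more can be done
None
```

The job is handed in at about 41 s of the 96 s allowed: the last pictures show all four knobs upright in the wells of their own colours and both bar pulls where they started, but `close_job()` returned no verdict.

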